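# Make up a fan repair kit and a pump repair kit

### The arm

A 6-joint arm with a two-finger parallel gripper is mounted at the origin on the work surface. World frame = base frame: x ahead of the robot, y to its left, z up, the work surface at z = 0. Lengths are in m, angles in rad, forces in N, time in s.
With the tool pointing down it reaches from about 0.3 to 0.775 m from the base axis. Payload 14.6 kg.
Tool frame: the origin (TCP) lies on the centre line of the jaws, within the pads' length; the fingertips stand 19 mm ahead of it and the grasp point (between the pads) is the TCP; y points along the fingers, x is the direction in which the jaws open and shut, and the axes are right-handed (so a half turn about y gives the same grasp; the last joint's range is limited). The gripper opens to 94 mm and grips with 3 to 60 N. Pads are 16 mm wide; open, the fingers measure 119 mm over their backs; the gripper's body (75 mm by 177 mm) begins 78 mm behind the grasp point.
Start: joints at [-1.406, 0.3, 1.521, -0, 1.321, -0.067], TCP at [0.126, -0.535, 0.224] pointing down, gripper open.
Joint ranges: [-3.03, 3.03], [-0.79, 2.21], [0.23, 2.52], [-1.04, 4.18], [0, 3.07], [-2.55, 2.55]. Speed limits (rad/s): [2.22, 2.22, 2.57, 3.14, 3.14, 3.14].

### API

Orientations are given as [roll, pitch, yaw] about the fixed x, y, z axes, in that order (R = Rz(yaw) Ry(pitch) Rx(roll)).
In Python, from station import get_obs, cams, workorder gives the robot as it stands.
- The arm moves only by the shell command python3 -m handwheel 'ROWS' [FORCE]. ROWS is JSON, a list of rows, each an object of numbers: "fingers": the opening, from -1 (shut) to 1 (fully open); "x", "y", "z": the shift along the tool's x, y, z in m; "spin": the turn about the tool's y in degrees. In form: [{"fingers": .., "x": .., "y": .., "z": .., "spin": ..}, ...]. A call has exactly 10 rows; each row is the pose to reach, as a shift and turn from the pose commanded when the call began, along the tool's axes at that moment; what a row does not reach only later rows make up. A row lasts 1/10 s, in which the tool goes at most 50 mm and 8.59 degrees, less where a joint would pass 70% of its speed; a pose out of reach is approached as far as the arm can. A call with a gripper value outside its range is refused whole. The fingers move at their own pace and stop on an object; FORCE is the grip in N (left out, the last holds). Time passes only in rows, so rows that repeat a pose let the fingers close, or fill a call up. It gives the time, the measured TCP pose, the force and the opening at its end, in the units of the state.
- get_obs(): the state, without advancing time (a new reading comes with each control period).
- cams.camera(name): name is "scene" or "top" or "wrist"; returns (picture, depth): 400x640x3 uint8, red, green, blue; 400x640 float32, m along the optical axis (not along the pixel's ray), 0 where there is no reading.
- cams.get_calibration(name): a dict with "fx", "fy", "cx", "cy" (pixels), "view" (4x4, takes a point from world to camera coordinates). Camera axes: x right, y down, z forward; pixel columns grow to the right and rows downward; lengths in m; the calibration is good to about 2 mm. A picture is of the moment at which its call begins: read the wrist's pose just before it. get_calibration takes no time and is no camera call; for the wrist camera it gives the pose at the moment of the call.
- workorder.hand_in(): hands the job in, once; it reports no verdict.
The state is a dict: "time_s": time; "qpos": joint angles; "joint_vel": joint speeds; "tau": joint torques, N m; "ee_pos": TCP position; "eef_rot": TCP orientation; "force": force on the tool from outside, world axes, zero at the start; "moment": the same for the moment, N m; "grip_width": finger opening in m.
Only numpy, scipy, OpenCV 4.12 (cv2) and the standard library are available. Lean on these libraries where they do the work, as an engineer would, in place of code of your own. Each camera call takes 0.05 s, during which the arm holds its last target. There are 200 camera calls.

### The job

Make up two repair kits from the parts on the bench. The smaller tray is the fan kit: stand the slim capacitor upright inside its round collar and lay the small bearing flat over its post. The larger tray is the pump kit: stand the fat capacitor upright inside its collar, lay the large bearing flat over its post, and then put the brass impeller on top of that bearing over the same post, hub upwards; set every part down rather than dropping it, and leave the grease tin and the screwdriver where they are.

Things in the scene. Friction and masses are not known exactly. Their poses are not given: they have to be found in the camera images.
- small_bearing: Small ball bearing lying flat: steel ring, 42 mm outside diameter, 20 mm bore, 12 mm high. Origin: centre of its underside, z axis up through the bore. Belongs over the post of the fan tray. Loose, about 70 g.
- large_bearing: Large ball bearing lying flat: steel ring, 62 mm outside diameter, 30 mm bore, 16 mm high. Origin: centre of its underside, z axis up through the bore. Belongs over the post of the pump tray, beneath the impeller. Loose, about 200 g.
- slim_capacitor: Slim motor capacitor: upright aluminium can, 30 mm diameter, 62 mm high, black lid with two small brass tabs that stand 8 mm higher. Origin: centre of its underside, z axis up. Belongs in the collar of the fan tray. Loose, about 70 g.
- fat_capacitor: Fat motor capacitor: upright aluminium can, 45 mm diameter, 62 mm high, black lid with two small brass tabs that stand 8 mm higher. Origin: centre of its underside, z axis up. Belongs in the collar of the pump tray. Loose, about 150 g.
- impeller: Brass pump impeller lying flat, hub up: a disc of 70 mm diameter, 8 mm thick, with low vanes (2 mm) on it, and on top a hub of 36 mm diameter that reaches to 28 mm above the underside; a bore of 24 mm runs through both. Grip it by the hub. Origin: centre of the disc's underside, z axis up through the bore. Belongs on top of the large bearing, over the post of the pump tray. Loose, about 300 g.
- fan_tray: Fan kit tray, the smaller grey tray, fixed to the bench: 125 mm (its x) by 165 mm (its y), rim 14 mm high, walls 4 mm, floor top 4 mm above the bench. Origin: centre of its underside, z up. At y = -42 mm (x = 0) stands a black round-topped post, 6 mm diameter, top 32 mm above the bench. Centred on y = +42 mm (x = 0) is a black collar, 52 mm inside and 58 mm outside diameter, top 12 mm above the bench. There is most room for fingers along the tray's x.
- pump_tray: Pump kit tray, the larger grey tray, fixed to the bench: 140 mm (its x) by 210 mm (its y), rim 14 mm high, walls 4 mm, floor top 4 mm above the bench. Origin: centre of its underside, z up. At y = -50 mm (x = 0) stands a black round-topped post, 8 mm diameter, top 44 mm above the bench. Centred on y = +55 mm (x = 0) is a black collar, 65 mm inside and 71 mm outside diameter, top 12 mm above the bench. There is most room for fingers along the tray's x.
- grease_tin: Bystander: blue tin, 68 mm diameter, 60 mm high, origin at the centre of its underside. Leave it alone.
- screwdriver: Bystander: screwdriver with a black handle, 200 mm long, lying on the bench beyond the trays, along its own x. Leave it alone.

How it is judged:
At the end, for the whole second after the job is handed in: Each capacitor upright in its own tray's collar (15 mm along each tray axis), bearings flat on the floor over their posts (small 12, large 15 mm), impeller hub up on the large bearing (12 mm); heights within 3 mm, tilt under 0.12 rad; all released and at rest (x of small_bearing in the frame of fan_tray between -0.012 and 0.012 m and y of small_bearing in the frame of fan_tray between -0.054 and -0.03 m and z of small_bearing in the frame of fan_tray between 0.001 and 0.007 m and angle between each of small_bearing, slim_capacitor, large_bearing, fat_capacitor, impeller's own z axis and vertical below 0.12 rad and linear speed of each of small_bearing, slim_capacitor, large_bearing, fat_capacitor, impeller below 0.02 m/s and x of slim_capacitor in the frame of fan_tray between -0.015 and 0.015 m and y of slim_capacitor in the frame of fan_tray between 0.027 and 0.057 m and z of slim_capacitor in the frame of fan_tray between 0.001 and 0.007 m and x of large_bearing in the frame of pump_tray between -0.015 and 0.015 m and y of large_bearing in the frame of pump_tray between -0.065 and -0.035 m and z of large_bearing in the frame of pump_tray between 0.001 and 0.007 m and x of fat_capacitor in the frame of pump_tray between -0.015 and 0.015 m and y of fat_capacitor in the frame of pump_tray between 0.04 and 0.07 m and z of fat_capacitor in the frame of pump_tray between 0.001 and 0.007 m and x of impeller in the frame of pump_tray between -0.012 and 0.012 m and y of impeller in the frame of pump_tray between -0.062 and -0.038 m and z of impeller in the frame of pump_tray between 0.017 and 0.023 m); the robot touches nothing.
It fails at once if the grease tin was disturbed (moved more than 25 mm) (distance of grease_tin from where it was at the start of the episode above 0.025 m).
It fails at once if the screwdriver was disturbed (moved more than 25 mm) (distance of screwdriver from where it was at the start of the episode above 0.025 m).
It fails at once if a part was dropped (faster than 0.7 m/s within 30 mm of the bench) ((height (world z) of small_bearing below 0.03 m and linear speed of small_bearing above 0.7 m/s) or (height (world z) of large_bearing below 0.03 m and linear speed of large_bearing above 0.7 m/s) or (height (world z) of slim_capacitor below 0.03 m and linear speed of slim_capacitor above 0.7 m/s) or (height (world z) of fat_capacitor below 0.03 m and linear speed of fat_capacitor above 0.7 m/s) or (height (world z) of impeller below 0.03 m and linear speed of impeller above 0.7 m/s)).
It also fails if it takes over 128 s, if anything falls off the work surface, if the arm or the gripper's body presses on something with over 40 N, if the wrist force passes 120 N, or if a joint passes its speed limit or range.

## Working session

There is one attempt and no reset: what is moved stays moved. The work goes in short steps, Python scripts to look and compute and a shell command to move; the robot and the scene stay as the last step left them, time stands still between calls to the robot, and variables do not carry over. Pictures are saved under pics/ and viewed, about 12 in all and at most 16, crops included, and the job is handed in when it is done.

```bash
mkdir -p pics; ls; python3 - <<'E'
from station import get_obs, cams
import cv2,numpy as np
o=get_obs()
for k,v in o.items(): print(k,np.round(v,3))
for n in ["top","scene"]:
    p,d=cams.camera(n); cv2.imwrite(f"pics/{n}0.png",p[:,:,::-1]); np.savez(f"{n}0.npz",p=p,d=d)
    c=cams.get_calibration(n); print(n,{k:np.round(v,4).tolist() for k,v in c.items()})
E
```

```text
pics
time_s 0.0
qpos [-1.406  0.3    1.522  0.     1.321 -0.067]
joint_vel [ 0.001 -0.002  0.002 -0.002 -0.    -0.   ]
tau [-1.0000e-03 -5.3181e+01 -3.5274e+01  7.1000e-02  2.4000e-02 -0.0000e+00]
ee_pos [ 0.126 -0.535  0.224]
eef_rot [-1.571e+00  1.000e-03 -1.339e+00]
force [-0.33  -0.488  0.719]
moment [-0.009 -0.032  0.026]
grip_width 0.094
top {'fx': 382.4619, 'fy': 382.4619, 'cx': 324.7202, 'cy': 201.3748, 'view': [[0.0195, -0.9995, -0.0234, -0.0269], [-0.9979, -0.018, -0.0618, 0.618], [0.0614, 0.0245, -0.9978, 0.9665], [0.0, 0.0, 0.0, 1.0]]}
scene {'fx': 415.442, 'fy': 415.442, 'cx': 315.2202, 'cy': 208.626, 'view': [[0.6677, 0.7444, -0.005, -0.3895], [0.435, -0.3956, -0.8089, -0.2407], [-0.6042, 0.5379, -0.5879, 1.5115], [0.0, 0.0, 0.0, 1.0]]}
```

View pics/top0.png

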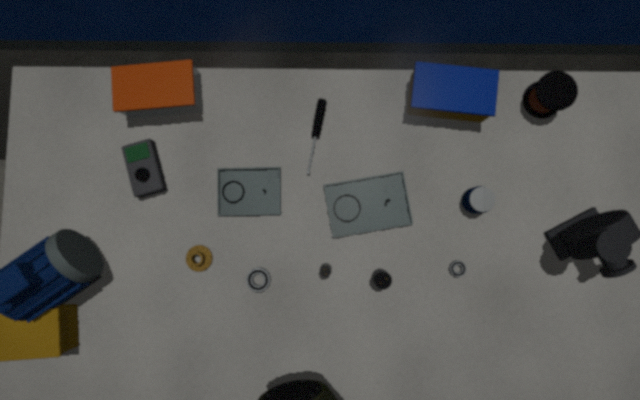

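View pics/scene0.png

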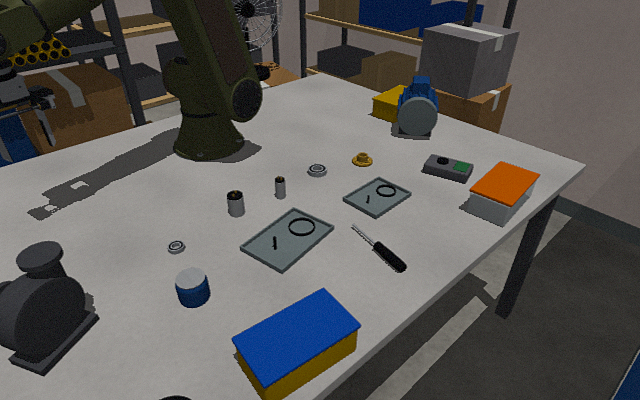

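The top view shows the impeller at (200,258), large bearing (258,279), slim capacitor (325,270), fat capacitor (381,279) and small bearing (457,268). The fan tray is at (250,191) and the pump tray at (367,205). The tin at (478,200) and the screwdriver at (316,135) are clear of the parts.

```bash
cat > h.py <<'E'
import numpy as np,cv2
from station import get_obs,cams
def world(uv,c,z):
    """cast pixel rays onto plane height z"""
    V=np.array(c["view"]);R=V[:3,:3];o=-R.T@V[:3,3]
    uv=np.atleast_2d(uv).astype(float)
    d=np.c_[(uv[:,0]-c["cx"])/c["fx"],(uv[:,1]-c["cy"])/c["fy"],np.ones(len(uv))]@R
    return o+d*((z-o[2])/d[:,2])[:,None]
def cloud(d,c):
    V=np.array(c["view"]);R=V[:3,:3];o=-R.T@V[:3,3]
    v,u=np.indices(d.shape)
    P=np.stack([(u-c["cx"])/c["fx"]*d,(v-c["cy"])/c["fy"]*d,d],-1)@R+o
    P[d<=0]=np.nan
    return P
E
python3 - <<'E'
from h import *
f=np.load("top0.npz");c=cams.get_calibration("top");P=cloud(f["d"],c)
def rep(n,u,v,r,lo,hi):
    W=P[v-r:v+r,u-r:u+r].reshape(-1,3);m=(W[:,2]>lo)&(W[:,2]<hi);Q=W[m]
    (x,y),rad=cv2.minEnclosingCircle(Q[:,:2].astype(np.float32))
    print(n,len(Q),"mean",Q.mean(0).round(4),"circ",round(x,4),round(y,4),round(rad,4),"zbench",np.nanmedian(W[~m][:,2]).round(4))
rep("imp disc",200,258,20,.005,.04);rep("imp hub",200,258,20,.02,.04)
rep("large",258,279,18,.008,.03);rep("slim",325,270,14,.05,.09);rep("fat",381,279,16,.05,.09);rep("small",457,268,14,.006,.03)
g=cv2.cvtColor(f["p"],cv2.COLOR_RGB2GRAY)
for n,u,v,r in [("fan",250,191,45),("pump",367,205,55)]:
    W=P[v-r:v+r,u-r:u+r]; m=(W[...,2]>.002)&(W[...,2]<.06)
    k,l,s,_=cv2.connectedComponentsWithStats(m.astype(np.uint8)); i=1+s[1:,4].argmax(); Q=W[l==i]
    Q=Q[Q[:,2]<.03]
    print(n,cv2.minAreaRect(Q[:,:2].astype(np.float32)),len(Q))
    b=(g[v-r:v+r,u-r:u+r]<70)&(l==i)
    k,l2,s2,ce=cv2.connectedComponentsWithStats(b.astype(np.uint8))
    for j in range(1,k):
        if s2[j,4]>5:
            x,y,w,h,_=s2[j]; print("  dark",s2[j]+[u-r,v-r,0,0,0],"c@12",world([[u-r+x+(w-1)/2,v-r+y+(h-1)/2]],c,.012).round(4))
E
python3 - <<'E'
import cv2
p=cv2.imread("pics/top0.png")[150:300,180:480]
cv2.imwrite("pics/crop0.png",cv2.resize(p,(800,400),interpolation=cv2.INTER_CUBIC))
E
```

```text
imp disc 523 mean [0.4662 0.3088 0.0128] circ 0.4728 0.3108 0.0635 zbench 0.0003
imp hub 110 mean [0.4657 0.3104 0.0271] circ 0.466 0.3109 0.0185 zbench 0.0012
large 372 mean [0.4151 0.1531 0.0155] circ 0.4151 0.1536 0.0311 zbench 0.0002
slim 117 mean [ 0.4469 -0.0194  0.0616] circ 0.4464 -0.019 0.0149 zbench 0.0002
fat 274 mean [ 0.4281 -0.1591  0.0614] circ 0.4276 -0.1597 0.0221 zbench 0.0002
small 177 mean [ 0.4535 -0.3563  0.0111] circ 0.4497 -0.3558 0.0243 zbench -0.0004
fan ((0.6421443819999695, 0.18578214943408966), (0.1454770267009735, 0.17628197371959686), 1.1271499395370483) 2764
  dark [218 168  62  46 408] c@12 [[0.6437 0.1844 0.012 ]]
  dark [262 189   5   5  12] c@12 [[0.6431 0.1438 0.012 ]]
pump ((0.618725061416626, -0.12344317138195038), (0.16099728643894196, 0.22116509079933167), 12.424368858337402) 3747
  dark [402 179   3   9  13] c@12 [[ 0.6701 -0.2169  0.012 ]]
  dark [338 194  23  16  43] c@12 [[ 0.6196 -0.0781  0.012 ]]
  dark [405 197   3   8  13] c@12 [[ 0.6248 -0.225   0.012 ]]
  dark [384 199   7   7  26] c@12 [[ 0.6201 -0.1761  0.012 ]]
  dark [407 206   3  10  16] c@12 [[ 0.5991 -0.2303  0.012 ]]
  dark [352 215   6   6  11] c@12 [[ 0.5785 -0.0929  0.012 ]]
  dark [337 216  14   7  27] c@12 [[ 0.5741 -0.0646  0.012 ]]
```

View pics/crop0.png

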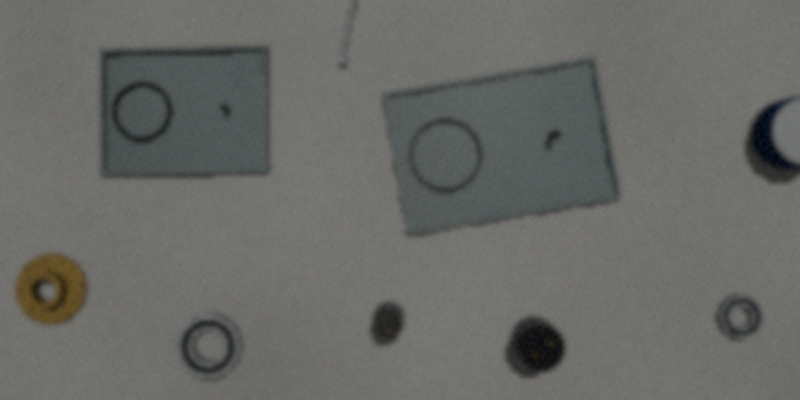

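Crop corners: the fan tray is (103,50), (268,47), (270,175), (103,177), with its collar at (142,112). The pump tray is (383,94), (593,59), (619,199), (408,236), with its collar at (446,155). I'll compute the tray poses by casting rays.

```bash
python3 - <<'E'
from h import *
c=cams.get_calibration("top")
f=lambda a:(np.array(a)+.5)/(800/300)-.5+[180,150]
for n,co,col,ly in [("fan",[(103,50),(268,47),(270,175),(103,177)],(142,112),(.042,-.042)),("pump",[(383,94),(593,59),(619,199),(408,236)],(446,155),(.055,-.05))]:
    W=world(f(co),c,.013)[:,:2]; ctr=W.mean(0); y=(W[0]+W[3]-W[1]-W[2]);y/=np.linalg.norm(y)
    print(n,ctr.round(4),"yaw",np.degrees(np.arctan2(-y[0],y[1])).round(2),"collar",(ctr+ly[0]*y).round(4),"post",(ctr+ly[1]*y).round(4),"seen collar",world(f(col),c,.012)[0,:2].round(4))
print("small",world(f((738,317)),c,.012).round(4))
E
```

```text
fan [0.6405 0.1818] yaw 1.86 collar [0.6391 0.2238] post [0.6419 0.1398] seen collar [0.6398 0.2252]
pump [ 0.6121 -0.1256] yaw 10.77 collar [ 0.6018 -0.0716] post [ 0.6215 -0.1747] seen collar [ 0.6031 -0.073 ]
small [[ 0.4535 -0.3539  0.012 ]]
```

```bash
python3 -m handwheel '[{"fingers":1,"x":-0.02,"y":0.0,"z":0.04,"spin":-8},{"fingers":1,"x":-0.035,"y":0.0,"z":0.08,"spin":-16},{"fingers":1,"x":-0.045,"y":0.0,"z":0.125,"spin":-24},{"fingers":1,"x":-0.055,"y":0.02,"z":0.17,"spin":-32},{"fingers":1,"x":-0.065,"y":0.03,"z":0.21,"spin":-40},{"fingers":1,"x":-0.08,"y":0.04,"z":0.255,"spin":-48},{"fingers":1,"x":-0.09,"y":0.06,"z":0.30,"spin":-56},{"fingers":1,"x":-0.10,"y":0.07,"z":0.34,"spin":-64},{"fingers":1,"x":-0.10,"y":0.08,"z":0.36,"spin":-72},{"fingers":1,"x":-0.10,"y":0.08,"z":0.36,"spin":-76.7}]' 20
cat > look.py <<'E'
# wrist view: save picture and cloud-based position of things between heights lo..hi near (x,y)
import sys
from h import *
def wrist(name):
    c=cams.get_calibration("wrist");p,d=cams.camera("wrist")
    cv2.imwrite(f"pics/{name}.png",p[:,:,::-1]);return p,cloud(d,c),c
def circ(P,x,y,r,lo,hi):
    Q=P.reshape(-1,3);Q=Q[(np.hypot(Q[:,0]-x,Q[:,1]-y)<r)&(Q[:,2]>lo)&(Q[:,2]<hi)]
    if len(Q)<20: return "few",len(Q)
    q=Q[:,:2];s=(np.percentile(q,1,0)+np.percentile(q,99,0))/2
    return len(Q),"mean",Q.mean(0).round(4),"mid",s.round(4),"span",np.ptp(q,0).round(3)
E
python3 - <<'E'
from look import *
p,P,c=wrist("w1")
print(circ(P,.453,-.355,.04,.007,.025)); o=get_obs(); print(o["ee_pos"],o["eef_rot"],o["time_s"])
E
```

```text
time_s: 1.1
ee_pos: [0.4554, -0.3534, 0.1424]
eef_rot: [-1.569, 0.002, 0.008]
force: [0.2, -0.3, -0.1]
grip_width: 0.0939
(1086, 'mean', array([ 0.4547, -0.3564,  0.012 ]), 'mid', array([ 0.4544, -0.3569]), 'span', array([0.041, 0.042]))
[ 0.4544623  -0.35414621  0.14310032] [-1.56926545  0.00166394  0.01049898] 1.15
```

View pics/w1.png

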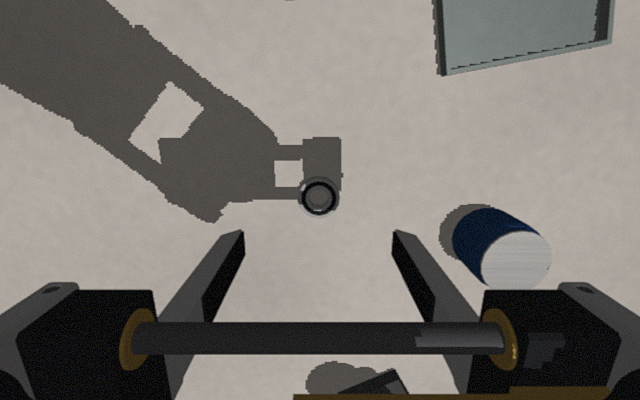

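The wrist view shows the small bearing at (319,197), centred between the fingers, with the tin well to the right at (500,245). Its measured position is (0.4545, -0.357). Descending to grip it.

```bash
python3 -m handwheel '[{"fingers":0.6,"x":0,"y":0.03,"z":-0.003,"spin":0.5},{"fingers":0.6,"x":0,"y":0.065,"z":-0.003,"spin":0.5},{"fingers":0.6,"x":0,"y":0.095,"z":-0.003,"spin":0.5},{"fingers":0.6,"x":0,"y":0.115,"z":-0.003,"spin":0.5},{"fingers":0.6,"x":0,"y":0.121,"z":-0.003,"spin":0.5},{"fingers":0.6,"x":0,"y":0.121,"z":-0.003,"spin":0.5},{"fingers":-0.5,"x":0,"y":0.121,"z":-0.003,"spin":0.5},{"fingers":-0.5,"x":0,"y":0.121,"z":-0.003,"spin":0.5},{"fingers":-0.5,"x":0,"y":0.121,"z":-0.003,"spin":0.5},{"fingers":-0.5,"x":0,"y":0.121,"z":-0.003,"spin":0.5}]' 25
```

```text
time_s: 2.15
ee_pos: [0.4539, -0.3584, 0.024]
eef_rot: [-1.571, -0.001, -0.009]
force: [-0.2, -0.3, 0.1]
grip_width: 0.0471
```

```bash
python3 -m handwheel '[{"fingers":-0.5,"x":0,"y":0,"z":0,"spin":0},{"fingers":-0.5,"x":0,"y":0,"z":0,"spin":0},{"fingers":-0.5,"x":0,"y":0,"z":0,"spin":0},{"fingers":-0.5,"x":0,"y":-0.01,"z":0,"spin":0},{"fingers":-0.5,"x":0,"y":-0.03,"z":0,"spin":0},{"fingers":-0.5,"x":0,"y":-0.055,"z":0,"spin":0},{"fingers":-0.5,"x":0,"y":-0.085,"z":0,"spin":0},{"fingers":-0.5,"x":0,"y":-0.11,"z":0,"spin":0},{"fingers":-0.5,"x":0,"y":-0.13,"z":0,"spin":0},{"fingers":-0.5,"x":0,"y":-0.135,"z":0,"spin":0}]' 25
python3 -m handwheel '[{"fingers":-0.5,"x":0.01,"y":0,"z":0.02,"spin":0},{"fingers":-0.5,"x":0.025,"y":0,"z":0.06,"spin":0},{"fingers":-0.5,"x":0.04,"y":0,"z":0.105,"spin":0},{"fingers":-0.5,"x":0.06,"y":0,"z":0.15,"spin":0},{"fingers":-0.5,"x":0.075,"y":0,"z":0.195,"spin":0},{"fingers":-0.5,"x":0.09,"y":0,"z":0.24,"spin":0},{"fingers":-0.5,"x":0.11,"y":0,"z":0.285,"spin":0},{"fingers":-0.5,"x":0.125,"y":0,"z":0.33,"spin":0},{"fingers":-0.5,"x":0.14,"y":0,"z":0.37,"spin":0},{"fingers":-0.5,"x":0.15,"y":0,"z":0.395,"spin":0}]' 25
python3 - <<'E'
from look import *
p,P,c=wrist("w2")
print(get_obs()["ee_pos"],get_obs()["grip_width"])
E
```

```text
time_s: 3.15
ee_pos: [0.4543, -0.3587, 0.1611]
eef_rot: [-1.573, -0.003, -0.009]
force: [0.3, 1.1, 0.1]
grip_width: 0.041
time_s: 4.15
ee_pos: [0.6074, 0.0383, 0.1575]
eef_rot: [-1.571, 0.001, -0.007]
force: [-0.2, -1.0, -0.8]
grip_width: 0.0408
[0.6081669  0.04065023 0.1573903 ] 0.040871956404018875
```

View pics/w2.png

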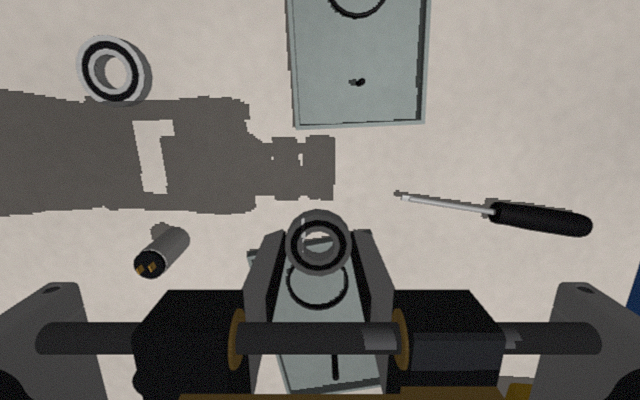

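The wrist view shows the bearing held at (318,243). The fan post is ahead at about (355,82) and the tray corner at (297,125). I'll measure the post and collar from this view, and the tilt of the held bearing.

```bash
python3 - <<'E'
from look import *
p,P,c=wrist("w3")
print("post",circ(P,.642,.14,.02,.02,.04)); print(world([[355,82]],c,.03).round(4))
rim=circ(P,.64,.12,.09,.011,.0155);print("rim",rim)
o=get_obs()["ee_pos"];Q=P.reshape(-1,3);m=(np.hypot(Q[:,0]-o[0],Q[:,1]-o[1])<.0215)&(abs(Q[:,2]-o[2])<.03);Q=Q[m];print(o,len(Q),Q.mean(0).round(4),np.percentile(Q[:,2],[2,50,98]).round(4))
A=np.linalg.lstsq(np.c_[Q[:,:2]-o[:2],np.ones(len(Q))],Q[:,2],rcond=None)[0];print("slope",A.round(3))
E
```

```text
post (48, 'mean', array([0.6453, 0.1426, 0.0302]), 'mid', array([0.6455, 0.1427]), 'span', array([0.005, 0.006]))
[[0.6411 0.1448 0.03  ]]
rim (1530, 'mean', array([0.6476, 0.1403, 0.0141]), 'mid', array([0.6458, 0.154 ]), 'span', array([0.128, 0.108]))
[0.60748142 0.03840076 0.15724781] 2912 [0.6074 0.0398 0.1483] [0.1372 0.1457 0.1829]
slope [-0.021 -0.003  0.148]
```

```bash
python3 -m handwheel '[{"fingers":-0.5,"x":0.01,"y":0,"z":0.03,"spin":0},{"fingers":-0.5,"x":0.02,"y":0,"z":0.06,"spin":0},{"fingers":-0.5,"x":0.032,"y":0.01,"z":0.09,"spin":0},{"fingers":-0.5,"x":0.037,"y":0.03,"z":0.103,"spin":0},{"fingers":-0.5,"x":0.037,"y":0.05,"z":0.103,"spin":0},{"fingers":-0.5,"x":0.037,"y":0.07,"z":0.103,"spin":0},{"fingers":-0.5,"x":0.037,"y":0.085,"z":0.103,"spin":0},{"fingers":-0.5,"x":0.037,"y":0.09,"z":0.103,"spin":0},{"fingers":-0.5,"x":0.037,"y":0.09,"z":0.103,"spin":0},{"fingers":-0.5,"x":0.037,"y":0.09,"z":0.103,"spin":0}]' 25
python3 -m handwheel '[{"fingers":-0.5,"x":0,"y":0.01,"z":0,"spin":0},{"fingers":-0.5,"x":0,"y":0.02,"z":0,"spin":0},{"fingers":-0.5,"x":0,"y":0.028,"z":0,"spin":0},{"fingers":-0.5,"x":0,"y":0.034,"z":0,"spin":0},{"fingers":-0.5,"x":0,"y":0.037,"z":0,"spin":0},{"fingers":-0.5,"x":0,"y":0.038,"z":0,"spin":0},{"fingers":-0.5,"x":0,"y":0.038,"z":0,"spin":0},{"fingers":-0.5,"x":0,"y":0.038,"z":0,"spin":0},{"fingers":-0.5,"x":0,"y":0.038,"z":0,"spin":0},{"fingers":-0.5,"x":0,"y":0.038,"z":0,"spin":0}]' 25
```

```text
time_s: 5.25
ee_pos: [0.6457, 0.1378, 0.0694]
eef_rot: [-1.571, -0.001, -0.009]
force: [0.3, -0.6, -1.2]
grip_width: 0.0411
time_s: 6.25
ee_pos: [0.6453, 0.1381, 0.0307]
eef_rot: [-1.571, -0.0, -0.009]
force: [0.8, -0.4, -1.0]
grip_width: 0.0411
```

```bash
python3 -m handwheel '[{"fingers":-0.5,"x":0,"y":0.001,"z":0.003,"spin":0},{"fingers":-0.5,"x":0,"y":0.002,"z":0.003,"spin":0},{"fingers":-0.5,"x":0,"y":0.002,"z":0.003,"spin":0},{"fingers":0.25,"x":0,"y":0.002,"z":0.003,"spin":0},{"fingers":0.25,"x":0,"y":0.002,"z":0.003,"spin":0},{"fingers":0.25,"x":0,"y":0.002,"z":0.003,"spin":0},{"fingers":0.25,"x":0,"y":-0.01,"z":0.003,"spin":0},{"fingers":0.25,"x":0,"y":-0.04,"z":0.003,"spin":0},{"fingers":0.25,"x":0,"y":-0.08,"z":0.003,"spin":0},{"fingers":0.25,"x":0,"y":-0.12,"z":0.003,"spin":0}]' 25
python3 - <<'E'
from look import *
p,P,c=wrist("w4")
print(get_obs()["ee_pos"])
print("small",circ(P,.645,.142,.03,.013,.018),"post",circ(P,.645,.142,.02,.025,.04))
print("large",circ(P,.415,.153,.045,.01,.025));print("slim",circ(P,.4466,-.019,.03,.055,.065))
E
```

```text
time_s: 7.25
ee_pos: [0.6451, 0.141, 0.1528]
eef_rot: [-1.571, -0.0, -0.009]
force: [0.3, -0.3, 0.2]
grip_width: 0.0586
[0.6474098  0.14139885 0.16071519]
small (1029, 'mean', array([0.6443, 0.1427, 0.0161]), 'mid', array([0.6443, 0.1425]), 'span', array([0.041, 0.042])) post (40, 'mean', array([0.6457, 0.1438, 0.0306]), 'mid', array([0.6458, 0.1434]), 'span', array([0.006, 0.005]))
large (2620, 'mean', array([0.4177, 0.1551, 0.0159]), 'mid', array([0.4172, 0.1545]), 'span', array([0.062, 0.061]))
slim ('few', 0)
```

```bash
python3 -m handwheel '[{"fingers":0.9,"x":-0.03,"y":0,"z":0.003,"spin":0},{"fingers":0.9,"x":-0.075,"y":0,"z":0.006,"spin":0},{"fingers":0.9,"x":-0.12,"y":0,"z":0.01,"spin":0},{"fingers":0.9,"x":-0.165,"y":0,"z":0.013,"spin":0},{"fingers":0.9,"x":-0.205,"y":0,"z":0.013,"spin":0},{"fingers":0.9,"x":-0.228,"y":0.01,"z":0.013,"spin":0},{"fingers":0.9,"x":-0.228,"y":0.04,"z":0.013,"spin":0},{"fingers":0.9,"x":-0.228,"y":0.07,"z":0.013,"spin":0},{"fingers":0.9,"x":-0.228,"y":0.085,"z":0.013,"spin":0},{"fingers":0.9,"x":-0.228,"y":0.085,"z":0.013,"spin":0}]' 25
python3 - <<'E'
from look import *
p,P,c=wrist("w5")
print(get_obs()["ee_pos"])
print("large",circ(P,.415,.153,.045,.01,.025))
E
```

```text
time_s: 8.3
ee_pos: [0.4167, 0.1559, 0.0645]
eef_rot: [-1.571, 0.002, -0.009]
force: [0.5, 0.6, 0.7]
grip_width: 0.0889
[0.41736272 0.15609763 0.0657151 ]
large (4212, 'mean', array([0.4163, 0.1553, 0.016 ]), 'mid', array([0.4162, 0.1545]), 'span', array([0.061, 0.061]))
```

```bash
python3 -m handwheel '[{"fingers":0.9,"x":0,"y":0.02,"z":-0.001,"spin":0},{"fingers":0.9,"x":0,"y":0.038,"z":-0.001,"spin":0},{"fingers":0.9,"x":0,"y":0.042,"z":-0.001,"spin":0},{"fingers":0.9,"x":0,"y":0.042,"z":-0.001,"spin":0},{"fingers":0.0,"x":0,"y":0.042,"z":-0.001,"spin":0},{"fingers":0.0,"x":0,"y":0.042,"z":-0.001,"spin":0},{"fingers":0.0,"x":0,"y":0.042,"z":-0.001,"spin":0},{"fingers":0.0,"x":0,"y":0.042,"z":-0.001,"spin":0},{"fingers":0.0,"x":0,"y":0.042,"z":-0.001,"spin":0},{"fingers":0.0,"x":0,"y":0.042,"z":-0.001,"spin":0}]' 35
python3 -m handwheel '[{"fingers":0,"x":0,"y":0,"z":0,"spin":0},{"fingers":0,"x":0,"y":-0.01,"z":0,"spin":0},{"fingers":0,"x":0,"y":-0.03,"z":0,"spin":0},{"fingers":0,"x":0,"y":-0.055,"z":0,"spin":0},{"fingers":0,"x":0,"y":-0.085,"z":0,"spin":0},{"fingers":0,"x":0,"y":-0.115,"z":0,"spin":0},{"fingers":0,"x":0,"y":-0.135,"z":0,"spin":0},{"fingers":0,"x":0,"y":-0.14,"z":0,"spin":0},{"fingers":0,"x":0,"y":-0.14,"z":0,"spin":0},{"fingers":0,"x":0,"y":-0.14,"z":0,"spin":0}]' 35
```

```text
time_s: 9.35
ee_pos: [0.4175, 0.1551, 0.0238]
eef_rot: [-1.571, -0.0, -0.009]
force: [-1.4, -1.2, 5.7]
grip_width: 0.0604
time_s: 10.35
ee_pos: [0.4169, 0.1549, 0.1624]
eef_rot: [-1.571, 0.002, -0.009]
force: [0.0, -0.8, -2.3]
grip_width: 0.0604
```

```bash
python3 -m handwheel '[{"fingers":0,"x":0.01,"y":0,"z":-0.02,"spin":0},{"fingers":0,"x":0.025,"y":0,"z":-0.06,"spin":0},{"fingers":0,"x":0.045,"y":0,"z":-0.10,"spin":0},{"fingers":0,"x":0.065,"y":0,"z":-0.145,"spin":0},{"fingers":0,"x":0.085,"y":0,"z":-0.19,"spin":0},{"fingers":0,"x":0.105,"y":0,"z":-0.235,"spin":0},{"fingers":0,"x":0.125,"y":0,"z":-0.28,"spin":0},{"fingers":0,"x":0.145,"y":0,"z":-0.325,"spin":0},{"fingers":0,"x":0.165,"y":0,"z":-0.37,"spin":0},{"fingers":0,"x":0.18,"y":0,"z":-0.40,"spin":0}]' 35
python3 -m handwheel '[{"fingers":0,"x":0.005,"y":0,"z":-0.01,"spin":0},{"fingers":0,"x":0.005,"y":0,"z":-0.015,"spin":0},{"fingers":0,"x":0.005,"y":0,"z":-0.015,"spin":0},{"fingers":0,"x":0.005,"y":0,"z":-0.015,"spin":0},{"fingers":0,"x":0.005,"y":0,"z":-0.015,"spin":0},{"fingers":0,"x":0.005,"y":0,"z":-0.015,"spin":0},{"fingers":0,"x":0.005,"y":0,"z":-0.015,"spin":0},{"fingers":0,"x":0.005,"y":0,"z":-0.015,"spin":0},{"fingers":0,"x":0.005,"y":0,"z":-0.015,"spin":0},{"fingers":0,"x":0.005,"y":0,"z":-0.015,"spin":0}]' 35
python3 - <<'E'
from look import *
p,P,c=wrist("w6")
print(get_obs()["ee_pos"])
print("post",circ(P,.622,-.174,.025,.03,.05))
r=P.reshape(-1,3); r=r[(abs(r[:,0]-.603)<.05)&(abs(r[:,1]+.072)<.05)&(r[:,2]>.0095)&(r[:,2]<.0135)]
print("collar",circ(P,.603,-.072,.048,.0095,.0135),circ(P,.603,-.072,.048,.008,.03))
E
```

```text
time_s: 11.35
ee_pos: [0.5937, -0.2493, 0.1613]
eef_rot: [-1.57, 0.002, -0.011]
force: [0.1, 0.9, -2.1]
grip_width: 0.0603
time_s: 12.35
ee_pos: [0.5986, -0.2615, 0.1634]
eef_rot: [-1.571, 0.0, -0.009]
force: [1.3, 0.2, -1.9]
grip_width: 0.0604
[ 0.59862429 -0.26157556  0.16343869]
post (73, 'mean', array([ 0.6243, -0.1752,  0.0425]), 'mid', array([ 0.6246, -0.1753]), 'span', array([0.008, 0.007]))
collar (304, 'mean', array([ 0.6054, -0.0993,  0.0121]), 'mid', array([ 0.6049, -0.0972]), 'span', array([0.063, 0.021])) (372, 'mean', array([ 0.6047, -0.0998,  0.0122]), 'mid', array([ 0.6047, -0.0972]), 'span', array([0.063, 0.021]))
```

View pics/w6.png

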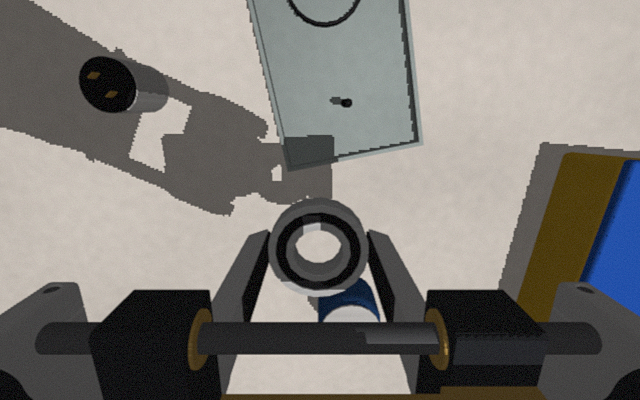

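The wrist view shows the large bearing held flat at (318,247) and the pump post ahead at (346,102). The tin is under the hand at (350,300), with plenty of height to spare. The post measures (0.6244, -0.1752).

```bash
python3 -m handwheel '[{"fingers":0,"x":0.01,"y":0,"z":0.025,"spin":0},{"fingers":0,"x":0.018,"y":0,"z":0.055,"spin":0},{"fingers":0,"x":0.024,"y":0.01,"z":0.077,"spin":0},{"fingers":0,"x":0.026,"y":0.03,"z":0.086,"spin":0},{"fingers":0,"x":0.026,"y":0.05,"z":0.086,"spin":0},{"fingers":0,"x":0.026,"y":0.07,"z":0.086,"spin":0},{"fingers":0,"x":0.026,"y":0.08,"z":0.086,"spin":0},{"fingers":0,"x":0.026,"y":0.08,"z":0.086,"spin":0},{"fingers":0,"x":0.026,"y":0.08,"z":0.086,"spin":0},{"fingers":0,"x":0.026,"y":0.08,"z":0.086,"spin":0}]' 35
python3 -m handwheel '[{"fingers":0,"x":0,"y":0.012,"z":0,"spin":0},{"fingers":0,"x":0,"y":0.024,"z":0,"spin":0},{"fingers":0,"x":0,"y":0.036,"z":0,"spin":0},{"fingers":0,"x":0,"y":0.046,"z":0,"spin":0},{"fingers":0,"x":0,"y":0.051,"z":0,"spin":0},{"fingers":0,"x":0,"y":0.054,"z":0,"spin":0},{"fingers":0,"x":0,"y":0.054,"z":0,"spin":0},{"fingers":0,"x":0,"y":0.054,"z":0,"spin":0},{"fingers":0,"x":0,"y":0.054,"z":0,"spin":0},{"fingers":0,"x":0,"y":0.054,"z":0,"spin":0}]' 35
```

```text
time_s: 13.4
ee_pos: [0.6259, -0.1761, 0.0847]
eef_rot: [-1.571, -0.002, -0.009]
force: [0.3, 0.1, -2.2]
grip_width: 0.0604
time_s: 14.4
ee_pos: [0.6256, -0.1758, 0.0298]
eef_rot: [-1.571, -0.001, -0.009]
force: [-0.2, -0.1, -1.5]
grip_width: 0.0608
```

```bash
python3 -m handwheel '[{"fingers":0,"x":0,"y":0.001,"z":0,"spin":0},{"fingers":0,"x":0,"y":0.002,"z":0,"spin":0},{"fingers":0,"x":0,"y":0.002,"z":0,"spin":0},{"fingers":0.65,"x":0,"y":0.002,"z":0,"spin":0},{"fingers":0.65,"x":0,"y":0.002,"z":0,"spin":0},{"fingers":0.65,"x":0,"y":0.002,"z":0,"spin":0},{"fingers":0.65,"x":0,"y":-0.01,"z":0,"spin":0},{"fingers":0.65,"x":0,"y":-0.04,"z":0,"spin":0},{"fingers":0.65,"x":0,"y":-0.08,"z":0,"spin":0},{"fingers":0.65,"x":0,"y":-0.13,"z":0,"spin":0}]' 35
python3 - <<'E'
from look import *
p,P,c=wrist("w7")
print(get_obs()["ee_pos"])
print("post",circ(P,.624,-.175,.012,.03,.05));print("large",circ(P,.625,-.175,.04,.0165,.025))
print("collar",circ(P,.604,-.072,.045,.0095,.0135));print("fat",circ(P,.4278,-.1594,.04,.055,.066))
E
```

```text
time_s: 15.4
ee_pos: [0.6247, -0.1756, 0.1604]
eef_rot: [-1.57, 0.002, -0.009]
force: [0.3, -0.8, 0.2]
grip_width: 0.0776
[ 0.62760872 -0.1764935   0.17105577]
post (77, 'mean', array([ 0.6247, -0.1737,  0.0408]), 'mid', array([ 0.6246, -0.1747]), 'span', array([0.007, 0.008]))
large (2185, 'mean', array([ 0.6247, -0.1762,  0.0202]), 'mid', array([ 0.6246, -0.1768]), 'span', array([0.06 , 0.061]))
collar (713, 'mean', array([ 0.6048, -0.0704,  0.0122]), 'mid', array([ 0.605, -0.072]), 'span', array([0.07, 0.07]))
fat (2100, 'mean', array([ 0.4309, -0.1584,  0.0621]), 'mid', array([ 0.4292, -0.1591]), 'span', array([0.045, 0.043]))
```

```bash
python3 -m handwheel '[{"fingers":0.8,"x":-0.02,"y":0,"z":0,"spin":0},{"fingers":0.8,"x":-0.06,"y":0,"z":0.005,"spin":0},{"fingers":0.8,"x":-0.105,"y":0,"z":0.01,"spin":0},{"fingers":0.8,"x":-0.15,"y":0,"z":0.016,"spin":0},{"fingers":0.8,"x":-0.185,"y":0,"z":0.017,"spin":0},{"fingers":0.8,"x":-0.195,"y":0,"z":0.017,"spin":0},{"fingers":0.8,"x":-0.195,"y":0,"z":0.017,"spin":0},{"fingers":0.8,"x":-0.195,"y":0,"z":0.017,"spin":0},{"fingers":0.8,"x":-0.195,"y":0,"z":0.017,"spin":0},{"fingers":0.8,"x":-0.195,"y":0,"z":0.017,"spin":0}]' 25
python3 - <<'E'
from look import *
p,P,c=wrist("w8")
print(get_obs()["ee_pos"])
print("fat",circ(P,.4295,-.159,.03,.055,.066));print("slim",circ(P,.4466,-.019,.03,.055,.066))
E
```

```text
time_s: 16.45
ee_pos: [0.4312, -0.157, 0.1592]
eef_rot: [-1.571, 0.0, -0.009]
force: [-0.6, 1.0, -0.3]
grip_width: 0.0848
[ 0.43106692 -0.15701224  0.15918025]
fat (1854, 'mean', array([ 0.4282, -0.1582,  0.0623]), 'mid', array([ 0.4282, -0.1591]), 'span', array([0.044, 0.044]))
slim (1261, 'mean', array([ 0.4472, -0.0204,  0.0622]), 'mid', array([ 0.4473, -0.0202]), 'span', array([0.029, 0.028]))
```

```bash
python3 -m handwheel '[{"fingers":0.8,"x":-0.002,"y":0.025,"z":-0.002,"spin":0},{"fingers":0.8,"x":-0.002,"y":0.06,"z":-0.002,"spin":0},{"fingers":0.8,"x":-0.002,"y":0.095,"z":-0.002,"spin":0},{"fingers":0.8,"x":-0.002,"y":0.115,"z":-0.002,"spin":0},{"fingers":0.8,"x":-0.002,"y":0.119,"z":-0.002,"spin":0},{"fingers":-0.3,"x":-0.002,"y":0.119,"z":-0.002,"spin":0},{"fingers":-0.3,"x":-0.002,"y":0.119,"z":-0.002,"spin":0},{"fingers":-0.3,"x":-0.002,"y":0.119,"z":-0.002,"spin":0},{"fingers":-0.3,"x":-0.002,"y":0.119,"z":-0.002,"spin":0},{"fingers":-0.3,"x":-0.002,"y":0.119,"z":-0.002,"spin":0}]' 25
python3 -m handwheel '[{"fingers":-0.3,"x":0,"y":0,"z":0,"spin":0},{"fingers":-0.3,"x":0,"y":0,"z":0,"spin":0},{"fingers":-0.3,"x":0,"y":0,"z":0,"spin":0},{"fingers":-0.3,"x":0,"y":-0.01,"z":0,"spin":0},{"fingers":-0.3,"x":0,"y":-0.03,"z":0,"spin":0},{"fingers":-0.3,"x":0,"y":-0.055,"z":0,"spin":0},{"fingers":-0.3,"x":0,"y":-0.075,"z":0,"spin":0},{"fingers":-0.3,"x":0,"y":-0.09,"z":0,"spin":0},{"fingers":-0.3,"x":0,"y":-0.09,"z":0,"spin":0},{"fingers":-0.3,"x":0,"y":-0.09,"z":0,"spin":0}]' 25
```

```text
time_s: 17.5
ee_pos: [0.4288, -0.1591, 0.041]
eef_rot: [-1.571, -0.001, -0.009]
force: [-0.3, 0.2, -0.4]
grip_width: 0.0481
time_s: 18.5
ee_pos: [0.4284, -0.1589, 0.1302]
eef_rot: [-1.571, 0.0, -0.009]
force: [-0.9, 0.8, -1.2]
grip_width: 0.0446
```

```bash
python3 -m handwheel '[{"fingers":-0.3,"x":0.015,"y":0,"z":0.007,"spin":0},{"fingers":-0.3,"x":0.045,"y":0,"z":0.022,"spin":0},{"fingers":-0.3,"x":0.08,"y":0,"z":0.04,"spin":0},{"fingers":-0.3,"x":0.115,"y":0,"z":0.057,"spin":0},{"fingers":-0.3,"x":0.15,"y":0,"z":0.074,"spin":0},{"fingers":-0.3,"x":0.17,"y":0,"z":0.084,"spin":0},{"fingers":-0.3,"x":0.176,"y":0.01,"z":0.087,"spin":0},{"fingers":-0.3,"x":0.176,"y":0.03,"z":0.087,"spin":0},{"fingers":-0.3,"x":0.176,"y":0.045,"z":0.087,"spin":0},{"fingers":-0.3,"x":0.176,"y":0.05,"z":0.087,"spin":0}]' 25
python3 -m handwheel '[{"fingers":-0.3,"x":0,"y":0.008,"z":0,"spin":0},{"fingers":-0.3,"x":0,"y":0.016,"z":0,"spin":0},{"fingers":-0.3,"x":0,"y":0.024,"z":0,"spin":0},{"fingers":-0.3,"x":0,"y":0.03,"z":0,"spin":0},{"fingers":-0.3,"x":0,"y":0.033,"z":0,"spin":0},{"fingers":-0.3,"x":0,"y":0.033,"z":0,"spin":0},{"fingers":-0.3,"x":0,"y":0.033,"z":0,"spin":0},{"fingers":-0.3,"x":0,"y":0.033,"z":0,"spin":0},{"fingers":-0.3,"x":0,"y":0.033,"z":0,"spin":0},{"fingers":-0.3,"x":0,"y":0.033,"z":0,"spin":0}]' 25
```

```text
time_s: 19.5
ee_pos: [0.6037, -0.0738, 0.0777]
eef_rot: [-1.57, 0.004, -0.01]
force: [0.8, 0.1, -1.7]
grip_width: 0.044
time_s: 20.5
ee_pos: [0.6054, -0.0736, 0.0477]
eef_rot: [-1.571, -0.0, -0.009]
force: [-0.8, 0.1, -1.2]
grip_width: 0.0449
```

```bash
python3 -m handwheel '[{"fingers":-0.3,"x":0,"y":0.001,"z":0.001,"spin":0},{"fingers":-0.3,"x":0,"y":0.002,"z":0.001,"spin":0},{"fingers":-0.3,"x":0,"y":0.0025,"z":0.001,"spin":0},{"fingers":-0.3,"x":0,"y":0.0025,"z":0.001,"spin":0},{"fingers":0.35,"x":0,"y":0.0025,"z":0.001,"spin":0},{"fingers":0.35,"x":0,"y":0.0025,"z":0.001,"spin":0},{"fingers":0.35,"x":0,"y":0.0025,"z":0.001,"spin":0},{"fingers":0.35,"x":0,"y":-0.01,"z":0.001,"spin":0},{"fingers":0.35,"x":0,"y":-0.05,"z":0.001,"spin":0},{"fingers":0.35,"x":0,"y":-0.10,"z":0.001,"spin":0}]' 25
python3 - <<'E'
from look import *
p,P,c=wrist("w9")
print(get_obs()["ee_pos"])
print("fat",circ(P,.605,-.073,.03,.055,.068));print("slim",circ(P,.4466,-.019,.03,.055,.066))
E
```

```text
time_s: 21.5
ee_pos: [0.6045, -0.0725, 0.148]
eef_rot: [-1.57, 0.003, -0.009]
force: [0.8, -0.9, 0.0]
grip_width: 0.0633
[ 0.60776229 -0.07301007  0.15841283]
fat (2064, 'mean', array([ 0.6046, -0.0712,  0.066 ]), 'mid', array([ 0.6045, -0.0725]), 'span', array([0.044, 0.044]))
slim (1111, 'mean', array([ 0.4501, -0.0189,  0.0619]), 'mid', array([ 0.4482, -0.0192]), 'span', array([0.029, 0.029]))
```

```bash
python3 -m handwheel '[{"fingers":0.4,"x":-0.02,"y":0,"z":0.007,"spin":0},{"fingers":0.4,"x":-0.06,"y":0,"z":0.02,"spin":0},{"fingers":0.4,"x":-0.10,"y":0,"z":0.035,"spin":0},{"fingers":0.4,"x":-0.14,"y":0,"z":0.047,"spin":0},{"fingers":0.4,"x":-0.158,"y":0,"z":0.053,"spin":0},{"fingers":0.4,"x":-0.158,"y":0,"z":0.053,"spin":0},{"fingers":0.4,"x":-0.158,"y":0.02,"z":0.053,"spin":0},{"fingers":0.4,"x":-0.158,"y":0.045,"z":0.053,"spin":0},{"fingers":0.4,"x":-0.158,"y":0.05,"z":0.053,"spin":0},{"fingers":0.4,"x":-0.158,"y":0.05,"z":0.053,"spin":0}]' 20
python3 - <<'E'
from look import *
p,P,c=wrist("w10")
print(get_obs()["ee_pos"])
print("slim",circ(P,.4476,-.0195,.02,.055,.066))
E
```

```text
time_s: 22.55
ee_pos: [0.4483, -0.0184, 0.0975]
eef_rot: [-1.571, 0.001, -0.009]
force: [-0.2, -0.2, 0.3]
grip_width: 0.0657
[ 0.44854278 -0.01837906  0.09812774]
slim (1328, 'mean', array([ 0.4475, -0.0177,  0.062 ]), 'mid', array([ 0.4475, -0.0189]), 'span', array([0.029, 0.029]))
```

```bash
python3 -m handwheel '[{"fingers":0.4,"x":-0.001,"y":0.02,"z":-0.001,"spin":0},{"fingers":0.4,"x":-0.001,"y":0.045,"z":-0.001,"spin":0},{"fingers":0.4,"x":-0.001,"y":0.058,"z":-0.001,"spin":0},{"fingers":0.4,"x":-0.001,"y":0.058,"z":-0.001,"spin":0},{"fingers":-0.7,"x":-0.001,"y":0.058,"z":-0.001,"spin":0},{"fingers":-0.7,"x":-0.001,"y":0.058,"z":-0.001,"spin":0},{"fingers":-0.7,"x":-0.001,"y":0.058,"z":-0.001,"spin":0},{"fingers":-0.7,"x":-0.001,"y":0.058,"z":-0.001,"spin":0},{"fingers":-0.7,"x":-0.001,"y":0.058,"z":-0.001,"spin":0},{"fingers":-0.7,"x":-0.001,"y":0.058,"z":-0.001,"spin":0}]' 20
python3 -m handwheel '[{"fingers":-0.7,"x":0,"y":0,"z":0,"spin":0},{"fingers":-0.7,"x":0,"y":0,"z":0,"spin":0},{"fingers":-0.7,"x":0,"y":-0.01,"z":0,"spin":0},{"fingers":-0.7,"x":0,"y":-0.03,"z":0,"spin":0},{"fingers":-0.7,"x":0,"y":-0.055,"z":0,"spin":0},{"fingers":-0.7,"x":0,"y":-0.075,"z":0,"spin":0},{"fingers":-0.7,"x":0,"y":-0.09,"z":0,"spin":0},{"fingers":-0.7,"x":0,"y":-0.09,"z":0,"spin":0},{"fingers":-0.7,"x":0,"y":-0.09,"z":0,"spin":0},{"fingers":-0.7,"x":0,"y":-0.09,"z":0,"spin":0}]' 20
```

```text
time_s: 23.6
ee_pos: [0.447, -0.0192, 0.0398]
eef_rot: [-1.571, -0.001, -0.009]
force: [0.6, -0.3, 4.2]
grip_width: 0.0297
time_s: 24.6
ee_pos: [0.4463, -0.0191, 0.1286]
eef_rot: [-1.571, 0.001, -0.009]
force: [0.6, 0.7, -1.7]
grip_width: 0.0297
```

```bash
python3 -m handwheel '[{"fingers":-0.7,"x":0.015,"y":0,"z":0.012,"spin":0},{"fingers":-0.7,"x":0.045,"y":0,"z":0.036,"spin":0},{"fingers":-0.7,"x":0.078,"y":0,"z":0.064,"spin":0},{"fingers":-0.7,"x":0.112,"y":0,"z":0.092,"spin":0},{"fingers":-0.7,"x":0.145,"y":0,"z":0.12,"spin":0},{"fingers":-0.7,"x":0.175,"y":0,"z":0.144,"spin":0},{"fingers":-0.7,"x":0.19,"y":0,"z":0.157,"spin":0},{"fingers":-0.7,"x":0.195,"y":0,"z":0.16,"spin":0},{"fingers":-0.7,"x":0.195,"y":0,"z":0.16,"spin":0},{"fingers":-0.7,"x":0.195,"y":0,"z":0.16,"spin":0}]' 20
python3 - <<'E'
from look import *
p,P,c=wrist("w11")
print(get_obs()["ee_pos"])
print("collar",circ(P,.643,.2275,.037,.009,.0135)); print("imp",circ(P,.466,.311,.028,.02,.04))
E
```

```text
time_s: 25.6
ee_pos: [0.6426, 0.1383, 0.129]
eef_rot: [-1.571, 0.001, -0.01]
force: [-0.1, -0.1, 0.0]
grip_width: 0.0298
[0.64266109 0.13818356 0.12936425]
collar (707, 'mean', array([0.6423, 0.2292, 0.0122]), 'mid', array([0.6427, 0.2312]), 'span', array([0.057, 0.066]))
imp (383, 'mean', array([0.4702, 0.2972, 0.0268]), 'mid', array([0.4687, 0.2976]), 'span', array([0.028, 0.008]))
```

```bash
python3 -m handwheel '[{"fingers":-0.7,"x":0,"y":0,"z":0.015,"spin":0},{"fingers":-0.7,"x":0,"y":0,"z":0.04,"spin":0},{"fingers":-0.7,"x":0,"y":0,"z":0.065,"spin":0},{"fingers":-0.7,"x":0,"y":0.005,"z":0.083,"spin":0},{"fingers":-0.7,"x":0,"y":0.02,"z":0.089,"spin":0},{"fingers":-0.7,"x":0,"y":0.04,"z":0.089,"spin":0},{"fingers":-0.7,"x":0,"y":0.055,"z":0.089,"spin":0},{"fingers":-0.7,"x":0,"y":0.06,"z":0.089,"spin":0},{"fingers":-0.7,"x":0,"y":0.06,"z":0.089,"spin":0},{"fingers":-0.7,"x":0,"y":0.06,"z":0.089,"spin":0}]' 20
python3 -m handwheel '[{"fingers":-0.7,"x":0,"y":0.006,"z":0,"spin":0},{"fingers":-0.7,"x":0,"y":0.012,"z":0,"spin":0},{"fingers":-0.7,"x":0,"y":0.018,"z":0,"spin":0},{"fingers":-0.7,"x":0,"y":0.022,"z":0,"spin":0},{"fingers":-0.7,"x":0,"y":0.023,"z":0,"spin":0},{"fingers":-0.7,"x":0,"y":0.023,"z":0,"spin":0},{"fingers":-0.7,"x":0,"y":0.023,"z":0,"spin":0},{"fingers":-0.7,"x":0,"y":0.023,"z":0,"spin":0},{"fingers":-0.7,"x":0,"y":0.023,"z":0,"spin":0},{"fingers":-0.7,"x":0,"y":0.023,"z":0,"spin":0}]' 20
```

```text
time_s: 26.65
ee_pos: [0.6445, 0.2278, 0.0701]
eef_rot: [-1.571, -0.001, -0.009]
force: [0.6, -0.8, -0.6]
grip_width: 0.0298
time_s: 27.65
ee_pos: [0.6441, 0.2281, 0.0466]
eef_rot: [-1.571, -0.0, -0.009]
force: [0.5, 0.5, -1.0]
grip_width: 0.0294
```

```bash
python3 -m handwheel '[{"fingers":-0.7,"x":0,"y":0.001,"z":0,"spin":0},{"fingers":-0.7,"x":0,"y":0.002,"z":0,"spin":0},{"fingers":-0.7,"x":0,"y":0.0027,"z":0,"spin":0},{"fingers":-0.7,"x":0,"y":0.0027,"z":0,"spin":0},{"fingers":0.0,"x":0,"y":0.0027,"z":0,"spin":0},{"fingers":0.0,"x":0,"y":0.0027,"z":0,"spin":0},{"fingers":0.0,"x":0,"y":0.0027,"z":0,"spin":0},{"fingers":0.0,"x":0,"y":-0.01,"z":0,"spin":0},{"fingers":0.0,"x":0,"y":-0.05,"z":0,"spin":0},{"fingers":0.0,"x":0,"y":-0.10,"z":0,"spin":0}]' 20
python3 - <<'E'
from look import *
p,P,c=wrist("w12")
print(get_obs()["ee_pos"])
print("slim",circ(P,.6435,.228,.025,.055,.068));print("collar",circ(P,.643,.2275,.033,.009,.0135))
print("imp hub",circ(P,.468,.312,.025,.02,.035))
E
```

```text
time_s: 28.65
ee_pos: [0.6432, 0.2278, 0.1468]
eef_rot: [-1.572, 0.003, -0.009]
force: [1.0, -0.7, 0.9]
grip_width: 0.047
[0.64630916 0.22873534 0.1581281 ]
slim (940, 'mean', array([0.6433, 0.2298, 0.0656]), 'mid', array([0.6434, 0.2285]), 'span', array([0.029, 0.029]))
collar (420, 'mean', array([0.6426, 0.2345, 0.0121]), 'mid', array([0.6425, 0.2306]), 'span', array([0.057, 0.051]))
imp hub (1067, 'mean', array([0.4685, 0.312 , 0.027 ]), 'mid', array([0.4679, 0.3119]), 'span', array([0.036, 0.035]))
```

```bash
python3 -m handwheel '[{"fingers":0.4,"x":-0.02,"y":0,"z":0.01,"spin":0},{"fingers":0.4,"x":-0.06,"y":0,"z":0.028,"spin":0},{"fingers":0.4,"x":-0.10,"y":0,"z":0.048,"spin":0},{"fingers":0.4,"x":-0.14,"y":0,"z":0.067,"spin":0},{"fingers":0.4,"x":-0.17,"y":0,"z":0.082,"spin":0},{"fingers":0.4,"x":-0.176,"y":0.01,"z":0.084,"spin":0},{"fingers":0.4,"x":-0.176,"y":0.04,"z":0.084,"spin":0},{"fingers":0.4,"x":-0.176,"y":0.06,"z":0.084,"spin":0},{"fingers":0.4,"x":-0.176,"y":0.06,"z":0.084,"spin":0},{"fingers":0.4,"x":-0.176,"y":0.06,"z":0.084,"spin":0}]' 35
python3 - <<'E'
from look import *
p,P,c=wrist("w13")
print(get_obs()["ee_pos"])
print("imp hub",circ(P,.468,.312,.025,.02,.035))
E
```

```text
time_s: 29.7
ee_pos: [0.4695, 0.3135, 0.087]
eef_rot: [-1.571, -0.0, -0.01]
force: [-0.3, -0.2, 0.1]
grip_width: 0.0657
[0.4697159  0.3136639  0.08757938]
imp hub (1084, 'mean', array([0.467 , 0.3127, 0.0273]), 'mid', array([0.467 , 0.3123]), 'span', array([0.036, 0.035]))
```

```bash
python3 -m handwheel '[{"fingers":0.4,"x":-0.002,"y":0.02,"z":-0.001,"spin":0},{"fingers":0.4,"x":-0.002,"y":0.04,"z":-0.001,"spin":0},{"fingers":0.4,"x":-0.002,"y":0.053,"z":-0.001,"spin":0},{"fingers":0.4,"x":-0.002,"y":0.053,"z":-0.001,"spin":0},{"fingers":-0.6,"x":-0.002,"y":0.053,"z":-0.001,"spin":0},{"fingers":-0.6,"x":-0.002,"y":0.053,"z":-0.001,"spin":0},{"fingers":-0.6,"x":-0.002,"y":0.053,"z":-0.001,"spin":0},{"fingers":-0.6,"x":-0.002,"y":0.053,"z":-0.001,"spin":0},{"fingers":-0.6,"x":-0.002,"y":0.053,"z":-0.001,"spin":0},{"fingers":-0.6,"x":-0.002,"y":0.053,"z":-0.001,"spin":0}]' 40
python3 -m handwheel '[{"fingers":-0.6,"x":0,"y":0,"z":0,"spin":0},{"fingers":-0.6,"x":0,"y":0,"z":0,"spin":0},{"fingers":-0.6,"x":0,"y":-0.01,"z":0,"spin":0},{"fingers":-0.6,"x":0,"y":-0.03,"z":0,"spin":0},{"fingers":-0.6,"x":0,"y":-0.06,"z":0,"spin":0},{"fingers":-0.6,"x":0,"y":-0.09,"z":0,"spin":0},{"fingers":-0.6,"x":0,"y":-0.115,"z":0,"spin":0},{"fingers":-0.6,"x":0,"y":-0.13,"z":0,"spin":0},{"fingers":-0.6,"x":0,"y":-0.13,"z":0,"spin":0},{"fingers":-0.6,"x":0,"y":-0.13,"z":0,"spin":0}]' 40
```

```text
time_s: 30.75
ee_pos: [0.4671, 0.3128, 0.034]
eef_rot: [-1.57, -0.001, -0.009]
force: [-0.2, -0.2, 5.0]
grip_width: 0.0354
time_s: 31.75
ee_pos: [0.4665, 0.3125, 0.1629]
eef_rot: [-1.571, 0.001, -0.009]
force: [-0.2, -0.3, -3.0]
grip_width: 0.0354
```

```bash
python3 -m handwheel '[{"fingers":-0.6,"x":0.005,"y":0,"z":-0.015,"spin":0},{"fingers":-0.6,"x":0.018,"y":0,"z":-0.05,"spin":0},{"fingers":-0.6,"x":0.03,"y":0,"z":-0.09,"spin":0},{"fingers":-0.6,"x":0.045,"y":0,"z":-0.135,"spin":0},{"fingers":-0.6,"x":0.06,"y":0,"z":-0.18,"spin":0},{"fingers":-0.6,"x":0.075,"y":0,"z":-0.225,"spin":0},{"fingers":-0.6,"x":0.09,"y":0,"z":-0.27,"spin":0},{"fingers":-0.6,"x":0.105,"y":0,"z":-0.315,"spin":0},{"fingers":-0.6,"x":0.12,"y":0,"z":-0.36,"spin":0},{"fingers":-0.6,"x":0.13,"y":0,"z":-0.39,"spin":0}]' 40
python3 -m handwheel '[{"fingers":-0.6,"x":0.01,"y":0,"z":-0.03,"spin":0},{"fingers":-0.6,"x":0.018,"y":0,"z":-0.06,"spin":0},{"fingers":-0.6,"x":0.025,"y":0,"z":-0.085,"spin":0},{"fingers":-0.6,"x":0.028,"y":0,"z":-0.098,"spin":0},{"fingers":-0.6,"x":0.028,"y":0.01,"z":-0.098,"spin":0},{"fingers":-0.6,"x":0.028,"y":0.03,"z":-0.098,"spin":0},{"fingers":-0.6,"x":0.028,"y":0.05,"z":-0.098,"spin":0},{"fingers":-0.6,"x":0.028,"y":0.06,"z":-0.098,"spin":0},{"fingers":-0.6,"x":0.028,"y":0.06,"z":-0.098,"spin":0},{"fingers":-0.6,"x":0.028,"y":0.06,"z":-0.098,"spin":0}]' 40
python3 - <<'E'
from look import *
p,P,c=wrist("w14"); o=get_obs();print(o["ee_pos"],o["grip_width"])
# tilt and centre of the held disc
Q=P.reshape(-1,3);r=np.hypot(Q[:,0]-o["ee_pos"][0],Q[:,1]-o["ee_pos"][1]);q=Q[(r>.022)&(r<.037)&(abs(Q[:,2]-o["ee_pos"][2]+.025)<.008)]
print(len(q),q.mean(0),np.ptp(q,0),np.linalg.lstsq(np.c_[q[:,:2]-q[:,:2].mean(0),np.ones(len(q))],q[:,2],rcond=None)[0].round(3))
E
```

```text
time_s: 32.75
ee_pos: [0.5929, -0.0823, 0.1621]
eef_rot: [-1.571, 0.002, -0.011]
force: [0.2, 0.4, -1.8]
grip_width: 0.0353
time_s: 33.75
ee_pos: [0.6206, -0.1763, 0.104]
eef_rot: [-1.571, -0.0, -0.008]
force: [0.3, -0.9, -1.3]
grip_width: 0.0351
[ 0.62078376 -0.17650715  0.10443788] 0.0354114272200484
2931 [ 0.61970753 -0.16511519  0.07865814] [0.06853753 0.06931474 0.01551868] [-0.004 -0.01   0.079]
```

View pics/w14.png

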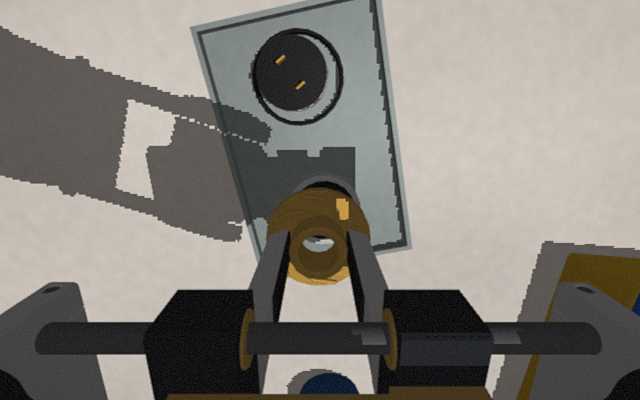

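The view shows the impeller held level at (320,240), with its slope fitted at 0.01 or less. The fat capacitor stands upright in its collar at (295,75), and the large bearing is visible below the hub.

```bash
python3 -m handwheel '[{"fingers":-0.6,"x":0.004,"y":0,"z":0.001,"spin":0},{"fingers":-0.6,"x":0.004,"y":0.006,"z":0.001,"spin":0},{"fingers":-0.6,"x":0.004,"y":0.014,"z":0.001,"spin":0},{"fingers":-0.6,"x":0.004,"y":0.023,"z":0.001,"spin":0},{"fingers":-0.6,"x":0.004,"y":0.032,"z":0.001,"spin":0},{"fingers":-0.6,"x":0.004,"y":0.04,"z":0.001,"spin":0},{"fingers":-0.6,"x":0.004,"y":0.045,"z":0.001,"spin":0},{"fingers":-0.6,"x":0.004,"y":0.047,"z":0.001,"spin":0},{"fingers":-0.6,"x":0.004,"y":0.047,"z":0.001,"spin":0},{"fingers":-0.6,"x":0.004,"y":0.047,"z":0.001,"spin":0}]' 40
```

```text
time_s: 34.8
ee_pos: [0.6246, -0.1758, 0.0568]
eef_rot: [-1.571, -0.001, -0.009]
force: [-0.2, -0.1, -2.7]
grip_width: 0.0355
```

```bash
python3 -m handwheel '[{"fingers":-0.6,"x":0,"y":0.001,"z":0,"spin":0},{"fingers":-0.6,"x":0,"y":0.002,"z":0,"spin":0},{"fingers":-0.6,"x":0,"y":0.0028,"z":0,"spin":0},{"fingers":-0.6,"x":0,"y":0.0028,"z":0,"spin":0},{"fingers":0.0,"x":0,"y":0.0028,"z":0,"spin":0},{"fingers":0.0,"x":0,"y":0.0028,"z":0,"spin":0},{"fingers":0.0,"x":0,"y":0.0028,"z":0,"spin":0},{"fingers":0.0,"x":0,"y":-0.01,"z":0,"spin":0},{"fingers":0.0,"x":0,"y":-0.05,"z":0,"spin":0},{"fingers":0.0,"x":0,"y":-0.10,"z":0,"spin":0}]' 40
python3 -m handwheel '[{"fingers":0.0,"x":-0.04,"y":-0.02,"z":-0.02,"spin":0},{"fingers":0.0,"x":-0.08,"y":-0.05,"z":-0.04,"spin":0},{"fingers":0.0,"x":-0.12,"y":-0.07,"z":-0.06,"spin":0},{"fingers":0.0,"x":-0.16,"y":-0.07,"z":-0.08,"spin":0},{"fingers":0.0,"x":-0.2,"y":-0.07,"z":-0.1,"spin":0},{"fingers":0.0,"x":-0.22,"y":-0.07,"z":-0.12,"spin":0},{"fingers":0.0,"x":-0.22,"y":-0.07,"z":-0.12,"spin":0},{"fingers":0.0,"x":-0.22,"y":-0.07,"z":-0.12,"spin":0},{"fingers":0.0,"x":-0.22,"y":-0.07,"z":-0.12,"spin":0},{"fingers":0.0,"x":-0.22,"y":-0.07,"z":-0.12,"spin":0}]' 40
python3 - <<'E'
from h import *
from look import circ
c=cams.get_calibration("top");p,d=cams.camera("top");P=cloud(d,c);P0=cloud(np.load("top0.npz")["d"],c)
cv2.imwrite("pics/top1.png",cv2.resize(p[90:310,170:500,::-1],(780,520),interpolation=cv2.INTER_CUBIC))
for n,a in dict(small=(.642,.14,.026,.0125,.018),slim=(.6395,.2255,.025,.05,.068),large_imp=(.6215,-.176,.045,.018,.055),hub=(.6215,-.176,.025,.038,.055),fat=(.602,-.073,.035,.05,.068)).items(): print(n,circ(P,*a))
for Q in(P0,P): print("tin",circ(Q,.62,-.4,.06,.05,.07))
for Q in(P0,P): print("driver",circ(Q,.78,.03,.12,.006,.04))
E
```

```text
time_s: 35.8
ee_pos: [0.6236, -0.1755, 0.1569]
eef_rot: [-1.57, 0.003, -0.009]
force: [0.1, 0.1, 1.1]
grip_width: 0.0473
time_s: 36.8
ee_pos: [0.404, -0.2932, 0.2265]
eef_rot: [-1.571, -0.0, -0.008]
force: [-0.3, 0.3, -0.6]
grip_width: 0.0468
small (147, 'mean', array([0.6434, 0.1423, 0.0156]), 'mid', array([0.6428, 0.1417]), 'span', array([0.041, 0.039]))
slim (118, 'mean', array([0.6409, 0.2259, 0.064 ]), 'mid', array([0.6412, 0.2272]), 'span', array([0.028, 0.028]))
large_imp (545, 'mean', array([ 0.6217, -0.1757,  0.0319]), 'mid', array([ 0.6218, -0.1764]), 'span', array([0.067, 0.067]))
hub (109, 'mean', array([ 0.6218, -0.1762,  0.0469]), 'mid', array([ 0.6218, -0.1765]), 'span', array([0.033, 0.035]))
fat (233, 'mean', array([ 0.6028, -0.0725,  0.0651]), 'mid', array([ 0.6028, -0.0726]), 'span', array([0.044, 0.042]))
tin (537, 'mean', array([ 0.6284, -0.3994,  0.0587]), 'mid', array([ 0.6286, -0.4001]), 'span', array([0.062, 0.061]))
tin (545, 'mean', array([ 0.6283, -0.399 ,  0.0588]), 'mid', array([ 0.6286, -0.4   ]), 'span', array([0.062, 0.062]))
driver (477, 'mean', array([0.811 , 0.0147, 0.0201]), 'mid', array([0.7891, 0.0531]), 'span', array([0.198, 0.145]))
driver (476, 'mean', array([0.8111, 0.0147, 0.0201]), 'mid', array([0.789 , 0.0531]), 'span', array([0.198, 0.138]))
```

View pics/top1.png

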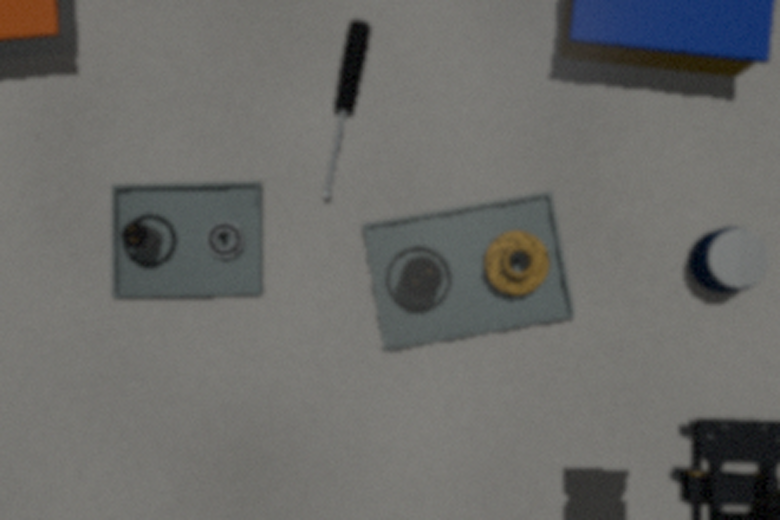

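The final top view shows all five parts in place. The slim capacitor is in its collar at (148,241) and the small bearing over its post at (225,241). The fat capacitor is at (418,280) and the impeller over the pump post at (516,263). Heights match, and the tin and screwdriver haven't moved.

```bash
python3 -c "
from station import workorder
print(workorder.hand_in())"
```

```text
the job is handed in; nothing more can be done
None
```

Both kits are made up and the job is handed in, after about 37 s of robot time. No verdict came back.

- **Order of work:** I placed the small bearing, large bearing, fat capacitor, slim capacitor and then the impeller. Each was lowered to within about 1 mm of its seat before release.
- **Positions:** The last overhead check put each part within about 3 mm of where it belongs. The tops of the parts were at 15.6 mm (small bearing), 64 mm (slim capacitor), 65 mm (fat capacitor) and 47 mm (impeller hub). Expected heights were 16, 66, 66 and 48 mm, so the slim capacitor read 2 mm low from above. The wrist camera had read it at 65.6 mm just after release.
- **Large bearing:** The impeller now hides most of it. Before the impeller went on, the wrist camera showed its top at 20 mm, as expected, and about 2 mm off the post centre.
- **Tin and screwdriver:** Neither moved, to within 1 mm between the first and last overhead pictures.
- **Disagreement:** The top and wrist cameras differ by 2–3 mm in position. I used the wrist readings for placing, which is well inside the tolerances.
- **Not measured:** I did not measure tilt after release. All parts looked flat or upright in the final picture.

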